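# Mount a toroidal transformer in an amplifier chassis

## Task

Mount the transformer in the open chassis: lower the large copper-wound ring over the upright stud so that it lies flat on its rubber pad, then lower the flanged aluminium retainer over the same stud, flange down, to lie flat on top of the ring. Set both down gently, do not drop them, and leave them there.

Things in the scene. Friction and masses are not known exactly. Their poses are not given: they have to be found in the camera images.
- toroid: The transformer: the larger of two copper-wound rings, lying flat on the table, 60 mm outside diameter, 34 mm hole, 28 mm high, about 0.3 kg. Origin: centre of the underside; z up along the hole's axis. (The other ring, 42 mm across and 16 mm high, is a bystander.)
- retainer: Plain aluminium flanged bush standing flange down: flange 54 mm diameter, 5 mm thick; on it a round hub 38 mm diameter and 20 mm high (25 mm in all), with a 26 mm hole right through; about 80 g. Take it by the hub. Origin: centre of the flange's underside; z up along the hole's axis. (A solid aluminium dial of similar outline but without a hole is a bystander.)
- stud_foot (a point): Foot of the steel stud in the fixed, open aluminium chassis, on the stud's axis at the top face of the black rubber pad (68 mm diameter), where the ring's underside comes to lie; z up. The stud is 10 mm thick, rises 58 mm above this point, its last 8 mm tapering to 4 mm. It is the only stud. Within 85 mm around it, the chassis has only its flat floor, 3 mm below this point; farther out its side walls rise 19 mm and the electronics at most 45 mm above this point.
Things that resemble listed ones, but are neither listed nor needed, are in the scene too. What is shaped like the retainer but blue is not meant. Leave any blue or pink look-alike of the toroid alone.

How it is judged:
By the outcome, as a careful person would: the job done as asked, in the order asked, and still so for the second after the job is handed in, with the robot touching nothing.
It also fails if it takes over 61 s, if anything falls off the work surface, if the arm or the gripper's body presses on something with over 40 N, if the wrist force passes 120 N, or if a joint passes its speed limit or range.

## Robot

A 7-joint arm with a two-finger parallel gripper is mounted at the origin on the work surface. World frame = base frame: x ahead of the robot, y to its left, z up, the work surface at z = 0. Lengths are in mm, angles in rad, forces in N, time in s.
With the tool pointing down it reaches from about 425 to 825 mm from the base axis. Payload 3.6 kg.
Tool frame: the origin (TCP) lies at the very end of the fingers, on their centre line; the grasp point (between the pads) lies 19 mm behind it; y points along the fingers, x is the direction in which the jaws open and shut, and the axes are right-handed (so a half turn about y gives the same grasp; the last joint's range is limited). The gripper opens to 85 mm and grips with 20 to 120 N. Pads are 22 mm wide; open, the fingers measure 114 mm over their backs; the gripper's body (76 mm by 85 mm) begins 54 mm behind the grasp point. The pads swing forward as they close: fully open they stand 13 mm farther back than shut.
Start: joints at [-1.177, 0.615, -0.013, 1.423, 0.008, 1.103, -0.04], TCP at [264.889, 593.544, 209.897] pointing down, gripper open.
Joint ranges: [-3.12, 3.12], [-0.3, 2.06], [-1.34, 1.32], [0.26, 2.42], [-1.36, 4.5], [0.01, 1.98], [-2.84, 2.84]. Speed limits (rad/s): [2.79, 2.79, 3.14, 3.14, 3.14, 3.14, 3.14].

## Interface

Orientations are given as a unit quaternion [w, x, y, z].
In Python, from rig import get_state, read_camera, close_job gives the robot as it stands. The module is installed in compiled form; this text tells all that it offers.
- The arm moves only by the tool jog_arm, never from a script. Its argument "rows" is a list of rows, each a list of 7 numbers: the shift along the tool's x, y, z in mm, then the turn, a rotation vector about the tool's x, y, z in degrees, then the opening in per cent of the stroke, from 0 (shut) to 100 (fully open). A call has 1 to 8 rows; each row is the pose to reach, as a shift and turn from the pose commanded when the call began, along the tool's axes at that moment; what a row does not reach only later rows make up. A row lasts 1/12 s, in which the tool goes at most 41.7 mm and 7.16 degrees, less where a joint would pass 70% of its speed; a pose out of reach is approached as far as the arm can. A call with a gripper value outside its range is refused whole. The fingers move at their own pace and stop on an object; "squeeze" is the grip in N (left out, the last holds). Time passes only in rows, so rows that repeat a pose let the fingers close. It gives the time, the measured TCP pose, the force and the opening at its end, in the units of the state.
- get_state(): the state, without advancing time (a new reading comes with each control period).
- read_camera(name): name is "side" or "top" or "wrist"; returns a dict with "pixels" (480x640x3 uint8, red, green, blue), "intrinsics" (3x3 intrinsics, pixels), "k1" (the pictures are not rectified: a ray, as slopes to the right and down, at radius r is drawn at 1 + k1 r^2 times it, then the intrinsics apply), "camera_from_world" (4x4, takes a point from world to camera coordinates). Camera axes: x right, y down, z forward; pixel columns grow to the right and rows downward; lengths in mm; the calibration is good to about 2 mm. A picture is of the moment at which its call begins. There is no depth.
- close_job(): hands the job in, once; it reports no verdict.
The state is a dict: "time": time; "joint_pos": joint angles; "joint_vel": joint speeds; "effort": joint torques, N m; "eef_pos": TCP position; "eef_rot": TCP orientation; "force": force on the tool from outside, world axes, zero at the start; "wrist_torque": the same for the moment, N m; "grip_width": finger opening in mm.
Only numpy, scipy, OpenCV 4.12 (cv2) and the standard library are available. Lean on these libraries where they do the work, as an engineer would, in place of code of your own. Each camera call takes 0.05 s, during which the arm holds its last target.

## Working session

There is one attempt and no reset: what is moved stays moved. The work goes in short steps, Python scripts to look and compute and a tool call to move; the robot and the scene stay as the last step left them, time stands still between calls to the robot, and variables do not carry over. Pictures are saved under pics/ and viewed, and the job is handed in when it is done.

Besides the shell and the picture viewer there is one more tool, called after "Emit:" in YAML: its name, and indented under it one key for each argument. jog_arm: Moves the arm, as the interface text tells. Its arguments: {"type":"object","properties":{"rows":{"type":"array","items":{"type":"array","items":{"type":"number"}}},"squeeze":{"type":"number"}},"required":["rows"]}

```bash
mkdir -p pics
cat > h.py <<'E'
import numpy as np, cv2
from rig import get_state, read_camera
def grab(n,f):
    c=read_camera(n); cv2.imwrite('pics/'+f,c['pixels'][:,:,::-1]); np.savez('pics/'+f[:-4]+'.npz',**{k:np.array(v) for k,v in c.items()}); return c
def load(f): return dict(np.load('pics/'+f+'.npz'))
def ray(c,uv):
    K=c['intrinsics']; d=np.array([float(c['k1']),0,0,0])
    p=cv2.undistortPoints(np.array([[uv]],float),K,d)[0,0]
    T=c['camera_from_world']; R=T[:3,:3]; o=-R.T@T[:3,3]
    return o,R.T@np.array([p[0],p[1],1])
def onz(c,uv,z):
    o,d=ray(c,uv); return o+d*(z-o[2])/d[2]
def proj(c,P):
    T=c['camera_from_world']; q=T[:3,:3]@np.array(P,float)+T[:3,3]
    x=q[:2]/q[2]; r2=x@x; x=x*(1+float(c['k1'])*r2); K=c['intrinsics']
    return np.array([K[0,0]*x[0]+K[0,2],K[1,1]*x[1]+K[1,2]])
E
python3 - <<'E'
from h import *
for n in ['top','side','wrist']:
    c=grab(n,n+'0.png'); T=c['camera_from_world']; print(n,c['k1'],(-T[:3,:3].T@T[:3,3]).round(0),T[2,:3].round(2), c['intrinsics'][0,0])
print(get_state())
E
```

```text
top -0.13229931615749752 [322. 114. 995.] [ 0.18  0.01 -0.98] 539.9365667195912
side -0.09509518650591944 [ 406. -608.  782.] [ 0.06  0.71 -0.7 ] 463.3347276176659
wrist -0.0759372201162289 [188. 628. 372.] [ 0.3  -0.13 -0.95] 420.5781649257507
{'time': 0.15, 'joint_pos': array([-1.17748944,  0.61570874, -0.0126481 ,  1.42451888,  0.0081142 ,
        1.10337794, -0.04040655]), 'joint_vel': array([-0.00110531, -0.00447057,  0.00071674, -0.00362463, -0.00041643,
        0.00078846,  0.00174691]), 'effort': array([ 5.35870786e-04, -4.69663525e+01,  2.59526409e-01, -1.71252644e+01,
        1.00059886e-02,  7.12525769e-03,  1.73981288e-06]), 'eef_pos': array([264.65327771, 593.00963097, 209.0005817 ]), 'eef_rot': array([-0.59280967,  0.5935718 ,  0.38428918, -0.38544915]), 'force': array([-0.39290034, -0.29169268, -0.46644288]), 'wrist_torque': array([-0.02375749,  0.04115193,  0.02628475]), 'grip_width': 85.52572815538902}
```

View pics/top0.png

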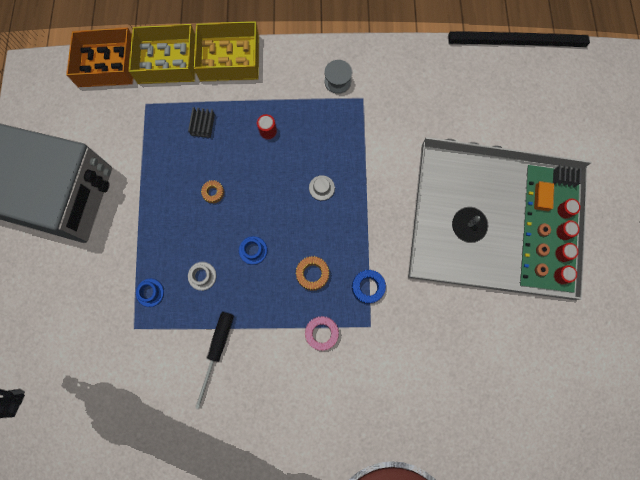

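View pics/side0.png

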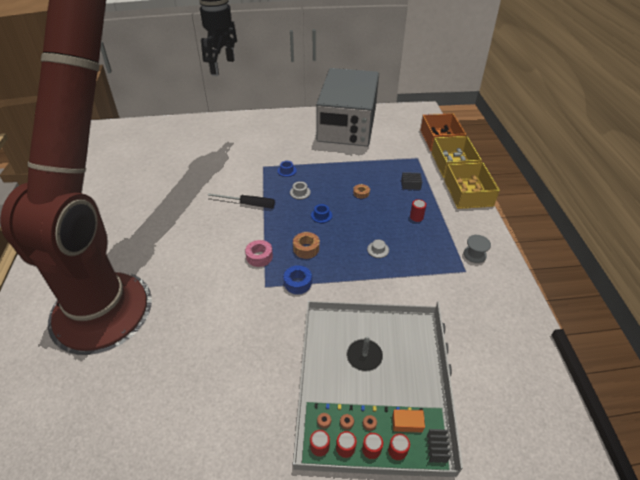

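View pics/wrist0.png

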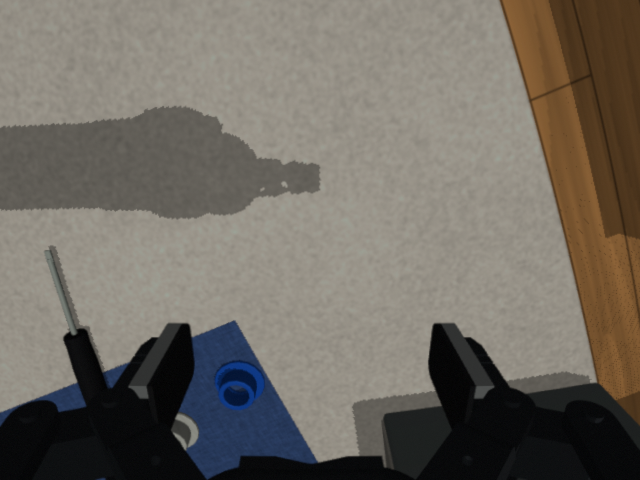

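Run:
```python
from scipy.spatial.transform import Rotation as R
from h import *
s=get_state();print(R.from_quat(s['eef_rot'],scalar_first=True).as_matrix().round(3))
```

```text
[[ 0.408 -0.001 -0.913]
 [ 0.913 -0.002  0.408]
 [-0.002 -1.    -0.   ]]
```

```bash
cat > m.py <<'E'
from h import *
def comp(m,near):
    n,l,s,ce=cv2.connectedComponentsWithStats(m.astype(np.uint8))
    i=min((k for k in range(1,n) if s[k,4]>60),key=lambda k:np.hypot(*(ce[k]-near)))
    return (l==i).astype(np.uint8),s[i]
def hull(m):
    c=max(cv2.findContours(m,cv2.RETR_EXTERNAL,cv2.CHAIN_APPROX_NONE)[0],key=cv2.contourArea)
    return cv2.convexHull(c)
def cen(h):
    M=cv2.moments(h); return np.array([M['m10'],M['m01']])/M['m00']
E
python3 - <<'E'
from m import *
for n,near,rn,sn in [('top0',(312,273),(202,276),(470,224)),('side0',(306,245),(300,189),(365,354))]:
    c=load(n); hsv=cv2.cvtColor(c['pixels'],cv2.COLOR_RGB2HSV); H,S,V=[hsv[:,:,i].astype(int) for i in range(3)]
    m,s=comp((H<22)&(S>90)&(V>50),near); h=hull(m); u=cen(h); print(n,'tor',s,u,onz(c,u,14).round(1), cv2.fitEllipse(h))
    mb=((S<80)&(V>90)); m2,s=comp(mb,rn) ; h=hull(m2); u=cen(h); print('ret',s,u,onz(c,u,5).round(1),onz(c,u,12).round(1))
    m3,s=comp(V<60,sn); h=hull(m3); u=cen(h); print('pad',s,u,[onz(c,u,z).round(1) for z in (0,5,10,20)])
    for k,p in (('r',rn),('s',sn),('t',near)):
        x,y=p; q=c['pixels'][y-40:y+40,x-40:x+40,::-1]; cv2.imwrite(f'pics/{n}_{k}.png',cv2.resize(q,(480,480),interpolation=cv2.INTER_CUBIC))
ims=[np.hstack([cv2.resize(cv2.imread(f'pics/{n}_{k}.png'),(260,260)) for k in 'rst']) for n in('top0','side0')]
cv2.imwrite('pics/crops.png',np.vstack(ims))
E
```

```text
top0 tor [296 257  33  33 614] [312.0789842  272.89382124] [448.6 133.6  14. ] ((312.0895690917969, 272.817138671875), (32.71184158325195, 33.222564697265625), 154.63031005859375)
ret [188 261  28  30 475] [201.50355731 275.62028986] [447.5 339.8   5. ] [446.6 338.2  12. ]
pad [452 208  36  34 922] [469.50777296 224.40093999] [array([ 538. , -166.3,    0. ]), array([ 536.9, -164.8,    5. ]), array([ 535.9, -163.4,   10. ]), array([ 533.7, -160.6,   20. ])]
side0 tor [293 232  26  26 528] [305.72930649 244.58293384] [449.1 136.9  14. ] ((305.7142333984375, 244.6422882080078), (25.87716293334961, 26.787317276000977), 78.2109146118164)
ret [289 181  22  19 243] [299.55795896 190.22351636] [448.8 347.3   5. ] [448.4 338.7  12. ]
pad [348 340  34  30 728] [364.36261843 354.69509044] [array([ 538.9, -153.4,   -0. ]), array([ 538.1, -156.3,    5. ]), array([ 537.2, -159.2,   10. ]), array([ 535.5, -165.1,   20. ])]
```

View pics/crops.png

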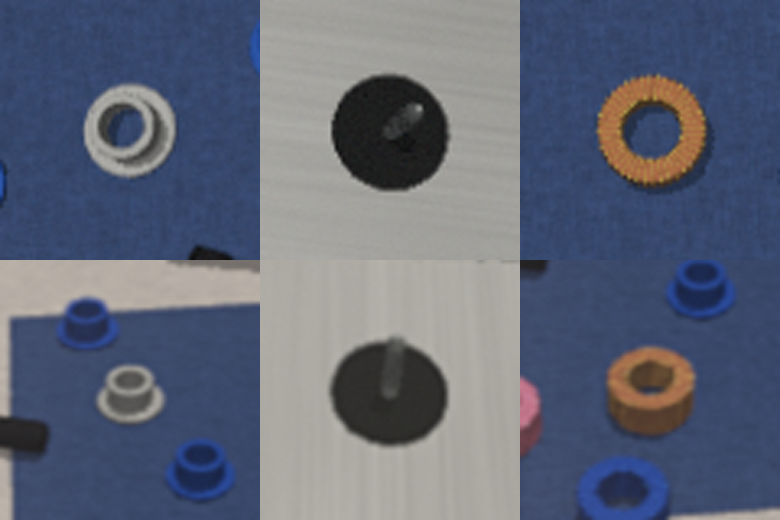

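Emit:
jog_arm:
  rows:
    - [-40,0,-40,0,0,0,100]
    - [-70,0,-70,0,0,0,100]
    - [-100,0,-100,0,0,0,100]
    - [-125,0,-130,0,0,0,100]
    - [-150,0,-155,0,0,0,100]
    - [-175,0,-180,0,0,0,100]
    - [-200,10,-206,0,0,0,100]
    - [-225,20,-232,0,0,0,100]

```text
time: 0.82
eef_pos: [385.9, 291.5, 190.2]
eef_rot: [-0.593, 0.593, 0.385, -0.384]
force: [0.4, -0.3, 0.2]
grip_width: 85.4
```

Emit:
jog_arm:
  rows:
    - [-25,10,-26,0,0,0,100]
    - [-50,25,-50,0,0,0,100]
    - [-75,40,-75,0,0,0,100]
    - [-95,50,-100,0,0,0,100]
    - [-110,60,-115,0,0,0,100]
    - [-118,70,-123,0,0,0,100]
    - [-118,70,-123,0,0,0,100]
    - [-118,70,-123,0,0,0,100]

```text
time: 1.48
eef_pos: [448.9, 135.4, 119.6]
eef_rot: [0.594, -0.593, -0.384, 0.385]
force: [-0.6, 0.6, -0.5]
grip_width: 85.7
```

```bash
cat >> m.py <<'E'
from scipy.spatial.transform import Rotation as Rn
def delta(P):
    s=get_state(); R=Rn.from_quat(s['eef_rot'],scalar_first=True).as_matrix()
    print('t',round(s['time'],2),'pos',s['eef_pos'].round(1),'F',s['force'].round(1),'w',round(s['grip_width'],1),'d',(R.T@(np.array(P)-s['eef_pos'])).round(1)); print(R.round(3).tolist())
E
python3 - <<'E'
from m import *
delta([449,135,3]); grab('wrist','w1.png')
E
```

```text
t 1.48 pos [448.9 135.4 119.6] F [-0.6  0.6 -0.5] w 85.7 d [ -0.2 116.6  -0.4]
[[0.409, -0.002, -0.913], [0.913, -0.0, 0.409], [-0.001, -1.0, 0.001]]
```

View pics/w1.png

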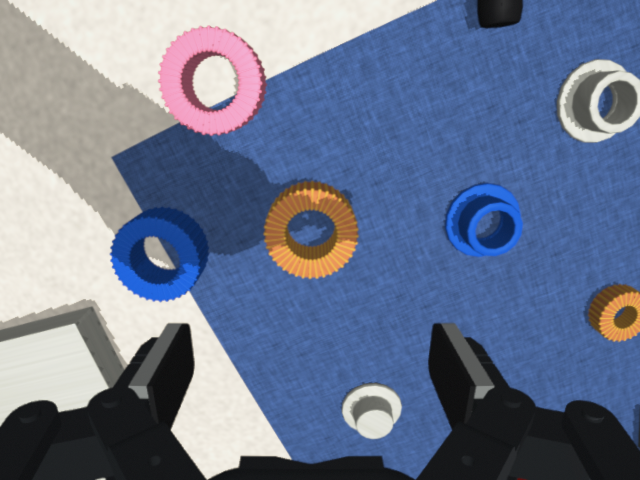

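Run:
```python
from m import *
c=load('w1'); hsv=cv2.cvtColor(c['pixels'],cv2.COLOR_RGB2HSV); H,S,V=[hsv[:,:,i].astype(int) for i in range(3)]
m,s=comp((H<22)&(S>110)&(V>40),(311,230)); h=hull(m); u=cen(h); print(s,u,onz(c,u,14).round(1),onz(c,u,0).round(1))
print(proj(c,[448.8,134.5,14]),c['camera_from_world'].round(3).tolist())
```

```text
[ 264  182   94   96 5559] [310.65659876 230.00888066] [449.7 135.7  14. ] [453.7 133.8   0. ]
[308.55825666 229.56507053] [[0.409, 0.912, -0.0, -308.017], [0.863, -0.387, 0.324, -347.499], [0.295, -0.133, -0.946, 180.577], [0.0, 0.0, 0.0, 1.0]]
```

Emit:
jog_arm:
  rows:
    - [0,30,-0.5,0,0,0,100]
    - [0,60,-0.5,0,0,0,100]
    - [0,80,-0.5,0,0,0,100]
    - [0,95,-0.5,0,0,0,100]
    - [0,105,-0.5,0,0,0,100]
    - [0,112,-0.5,0,0,0,100]
    - [0,116,-0.5,0,0,0,100]
    - [0,116,-0.5,0,0,0,100]

```text
time: 2.2
eef_pos: [449.6, 136.6, 3.8]
eef_rot: [0.593, -0.593, -0.385, 0.385]
force: [0.0, 0.3, 0.1]
grip_width: 85.3
```

Emit:
jog_arm:
  rows:
    - [0,0,0,0,0,0,0]
    - [0,0,0,0,0,0,0]
    - [0,0,0,0,0,0,0]
    - [0,0,0,0,0,0,0]
    - [0,0,0,0,0,0,0]
    - [0,0,0,0,0,0,0]
    - [0,0,0,0,0,0,0]
    - [0,0,0,0,0,0,0]
  squeeze: 40

```text
time: 2.87
eef_pos: [450.9, 136.5, 4.9]
eef_rot: [-0.593, 0.593, 0.386, -0.384]
force: [-0.2, 0.3, 0.0]
grip_width: -0.1
```

Run:
```python
from m import *
delta([449,135,3]); grab('wrist','w2.png')
```

```text
t 2.87 pos [450.9 136.5   4.9] F [-0.2  0.3  0. ] w -0.1 d [-2.1  1.9  1.1]
[[0.407, 0.003, -0.914], [0.914, 0.002, 0.407], [0.003, -1.0, -0.002]]
```

View pics/w2.png

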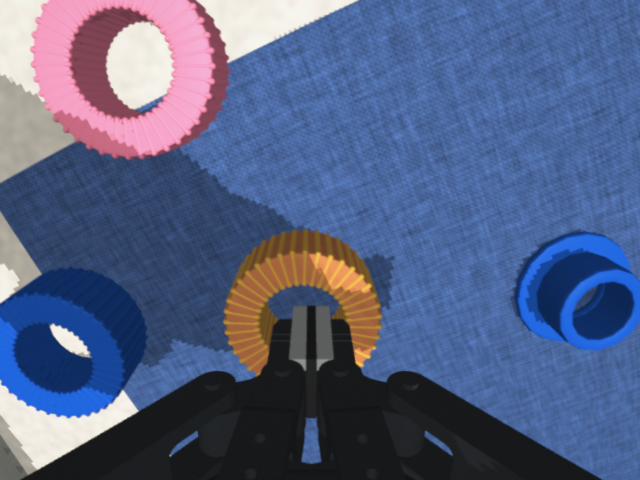

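Run:
```python
from m import *
s=get_state(); print(s['eef_pos'],s['force'],s['time'])
c=load('w2')
for z in (0,5,24,60): print(z,proj(c,[450.9,136.5,z]))
a=grab('top','t2.png'); b=grab('side','s2.png')
for c in (a,b): print(proj(c,[450.9,136.5,5]))
qs=[]
for c,p in ((a,(312,273)),(b,(306,240))):
    x,y=p; qs.append(cv2.resize(c['pixels'][y-50:y+50,x-50:x+50,::-1],(400,400),interpolation=cv2.INTER_CUBIC))
cv2.imwrite('pics/c2.png',np.hstack(qs))
```

```text
[449.89654313 135.49788974   4.40904341] [ 0.37280178  0.17985061 -1.0158284 ] 2.9167
0 [309.33324306 296.47929002]
5 [309.32685018 301.67803093]
24 [309.29966935 324.11045238]
60 [309.23152783 382.99278787]
[310.61387896 272.31703161]
[306.56915245 247.34984977]
```

View pics/c2.png

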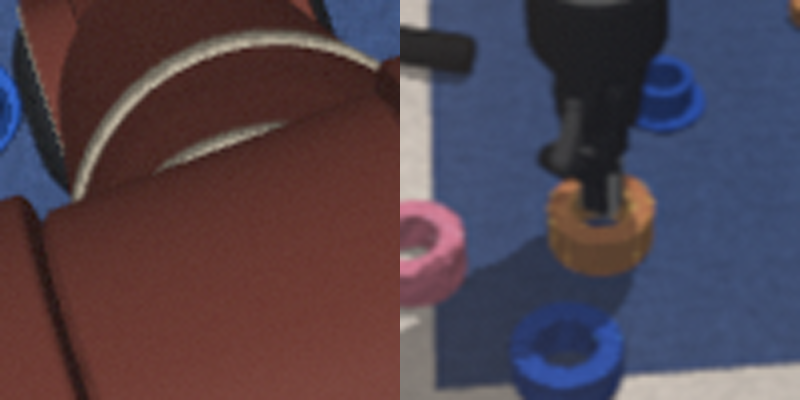

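Emit:
jog_arm:
  rows:
    - [0,-10,0,0,0,0,0]
    - [0,-20,0,0,0,0,0]
    - [0,-35,0,0,0,0,0]
    - [0,-50,0,0,0,0,0]
    - [0,-50,0,0,0,0,100]
    - [0,-50,0,0,0,0,100]
    - [0,-50,0,0,0,0,100]
    - [0,-50,0,0,0,0,100]

```text
time: 3.68
eef_pos: [449.2, 135.2, 53.4]
eef_rot: [0.593, -0.593, -0.384, 0.385]
force: [0.3, 0.2, 1.0]
grip_width: 48.0
```

Run:
```python
from m import *
delta([449,135,3]); c=grab('wrist','w3.png'); b=grab('side','s3.png')
hsv=cv2.cvtColor(c['pixels'],cv2.COLOR_RGB2HSV); H,S,V=[hsv[:,:,i].astype(int) for i in range(3)]
m,s=comp((H<22)&(S>110)&(V>40),(311,280)); h=hull(m); u=cen(h); print(s,u,onz(c,u,14).round(1),onz(c,u,0).round(1))
x,y=306,240
cv2.imwrite('pics/c3.png',np.hstack([c['pixels'][80:480,120:520,::-1],cv2.resize(b['pixels'][y-50:y+50,x-50:x+50,::-1],(400,400),interpolation=cv2.INTER_CUBIC)]))
```

```text
t 3.68 pos [449.2 135.2  53.4] F [0.3 0.2 1. ] w 48.0 d [-0.2 50.4  0. ]
[[0.408, -0.001, -0.913], [0.913, -0.001, 0.408], [-0.001, -1.0, 0.001]]
[ 247  205  123  126 9787] [308.39074392 268.13279428] [449.6 134.4  14. ] [454.8 131.9   0. ]
```

View pics/c3.png

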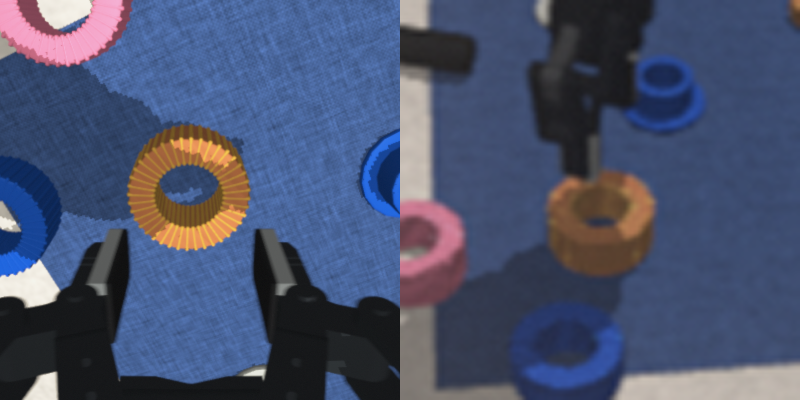

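Emit:
jog_arm:
  rows:
    - [0,0,0,0,0,0,100]
    - [0,0,0,0,0,0,100]
    - [0,0,0,0,0,0,100]
    - [0,0,0,0,0,0,100]
    - [0,20,0,0,0,0,100]
    - [0,40,0,0,0,0,100]
    - [0,50,0,0,0,0,100]
    - [0,50,0,0,0,0,100]

```text
time: 4.45
eef_pos: [448.2, 135.0, 2.1]
eef_rot: [0.594, -0.593, -0.383, 0.386]
force: [-0.5, -0.8, -0.4]
grip_width: 85.5
```

```bash
cat > v.py <<'E'
import sys
from m import *
t=sys.argv[1]; x,y=int(sys.argv[2]),int(sys.argv[3])
delta([449.5,135.3,3]); c=grab('wrist',f'w{t}.png'); b=grab('side',f's{t}.png')
cv2.imwrite(f'pics/c{t}.png',np.hstack([c['pixels'][80:480,120:520,::-1],cv2.resize(b['pixels'][y-50:y+50,x-50:x+50,::-1],(400,400),interpolation=cv2.INTER_CUBIC)]))
E
python3 v.py 4 306 240
```

```text
t 4.45 pos [448.2 135.    2.1] F [-0.5 -0.8 -0.4] w 85.5 d [ 0.8 -0.9 -1. ]
[[0.407, -0.004, -0.913], [0.913, -0.001, 0.407], [-0.003, -1.0, 0.003]]
```

View pics/c4.png

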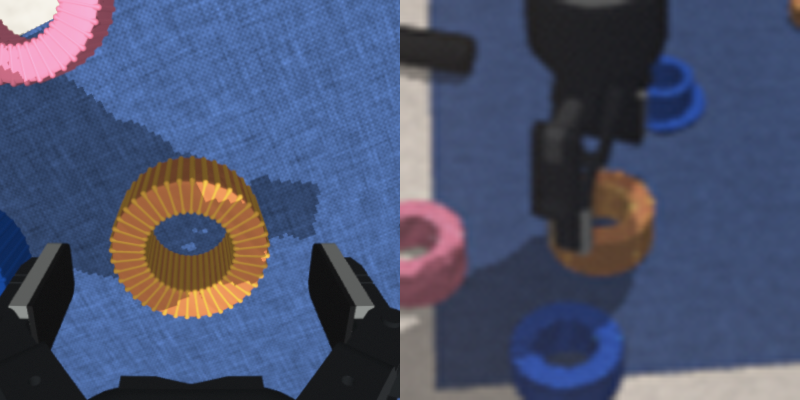

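Emit:
jog_arm:
  rows:
    - [0,0,0,0,0,0,60]
    - [0,0,0,0,0,0,60]
    - [0,0,0,0,0,0,60]
    - [0,0,0,0,0,0,60]
  squeeze: 40

```text
time: 4.88
eef_pos: [450.2, 135.6, 4.5]
eef_rot: [-0.593, 0.593, 0.385, -0.384]
force: [0.1, 0.2, -0.4]
grip_width: 51.0
```

```bash
python3 v.py 5 306 240
```

```text
t 4.88 pos [450.2 135.6   4.5] F [ 0.1  0.2 -0.4] w 51.0 d [-0.5  1.5  0.5]
[[0.408, 0.001, -0.913], [0.913, 0.0, 0.408], [0.001, -1.0, -0.001]]
```

View pics/c5.png

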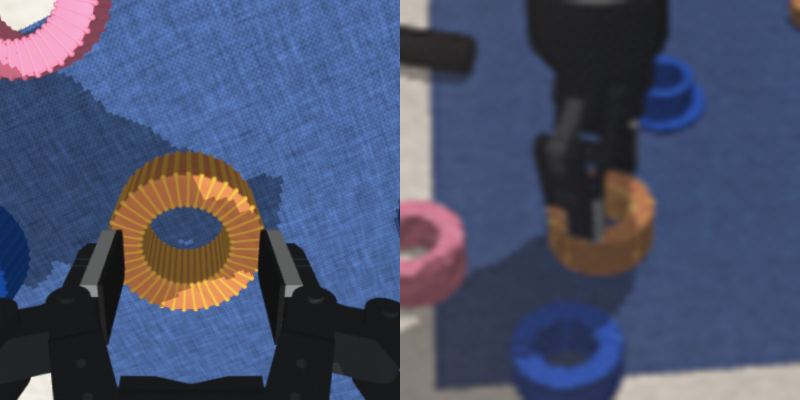

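Run:
```python
from m import *
for t,h,z0 in (('5',25.5,4.5),('4',42.7,2.1),('3',24,53.4)):
  w,s=load('w'+t),load('s'+t)
  for dz in (0,5,10,20,30):
    L=[]
    for sg in (1,-1):
      P=[449.5+sg*h*.408,135.3+sg*h*.913,z0+dz]; L+=[(proj(w,P)-[120,80]).round(0),((proj(s,P)-[256,190])*4+[400,0]).round(0)]
    print(t,dz,*L)
```

```text
5 0 [247. 221.] [615. 202.] [129. 221.] [585. 262.]
5 5 [248. 226.] [614. 196.] [128. 226.] [585. 256.]
5 10 [250. 232.] [614. 190.] [126. 232.] [585. 250.]
5 20 [253. 244.] [614. 178.] [122. 244.] [584. 238.]
5 30 [257. 258.] [614. 166.] [118. 258.] [584. 226.]
4 0 [289. 224.] [624. 185.] [ 93. 223.] [575. 286.]
4 5 [292. 229.] [624. 180.] [ 91. 229.] [575. 280.]
4 10 [294. 235.] [624. 174.] [ 88. 234.] [574. 274.]
4 20 [300. 247.] [624. 161.] [ 82. 247.] [574. 262.]
4 30 [306. 261.] [624. 149.] [ 76. 261.] [573. 250.]
3 0 [245. 222.] [613. 144.] [134. 222.] [584. 200.]
3 5 [246. 228.] [613. 137.] [133. 228.] [584. 194.]
3 10 [248. 233.] [612. 131.] [131. 233.] [583. 187.]
3 20 [251. 246.] [612. 118.] [128. 246.] [583. 174.]
3 30 [255. 260.] [612. 105.] [124. 260.] [583. 161.]
```

Run:
```python
import cv2,numpy as np
a=cv2.imread('pics/w5.png')[220:420,200:440]; b=cv2.imread('pics/s5.png')[205:265,270:342]
cv2.imwrite('pics/z5.png',np.hstack([cv2.resize(a,(480,400),interpolation=2),cv2.resize(b,(312,400),interpolation=2)]))
```

```text
(no output)
```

View pics/z5.png

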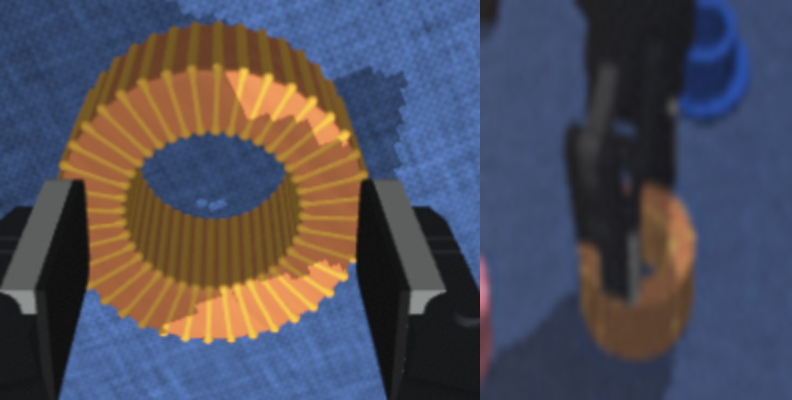

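Emit:
jog_arm:
  rows:
    - [0,0,0,0,0,0,100]
    - [0,0,0,0,0,0,100]
    - [0,0,0,0,0,0,100]
    - [0,0,0,0,0,0,100]
    - [0,3,0,0,0,0,100]
    - [0,6,0,0,0,0,100]
    - [0,8,0,0,0,0,100]
    - [0,8,0,0,0,0,100]

```text
time: 5.65
eef_pos: [449.3, 135.3, -4.7]
eef_rot: [0.593, -0.593, -0.384, 0.385]
force: [-0.9, -0.8, 0.8]
grip_width: 85.4
```

```bash
python3 v.py 6 306 240
```

```text
t 5.65 pos [449.3 135.3  -4.7] F [-0.9 -0.8  0.8] w 85.4 d [ 0.1 -7.7 -0.1]
[[0.408, -0.001, -0.913], [0.913, -0.0, 0.408], [-0.001, -1.0, 0.001]]
```

View pics/c6.png

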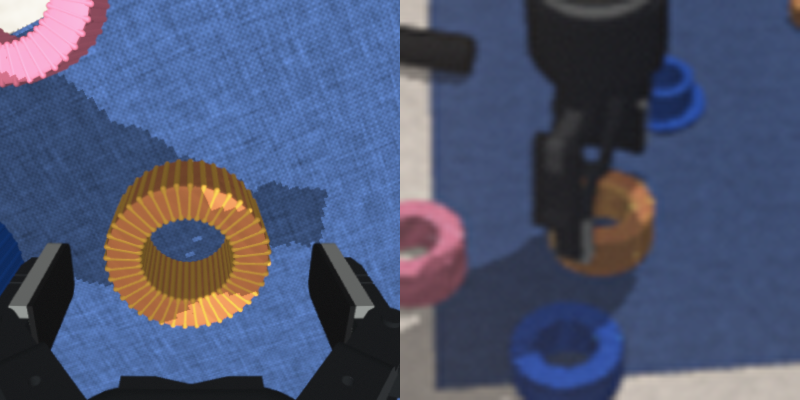

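Emit:
jog_arm:
  rows:
    - [0,2,0,0,0,0,100]
    - [0,4,0,0,0,0,100]
    - [0,6,0,0,0,0,100]
    - [0,8,0,0,0,0,100]
    - [0,8,0,0,0,0,100]

```text
time: 6.17
eef_pos: [449.5, 135.4, -12.5]
eef_rot: [0.593, -0.593, -0.385, 0.385]
force: [0.1, -0.2, 0.8]
grip_width: 85.7
```

Emit:
jog_arm:
  rows:
    - [0,1,0,0,0,0,100]
    - [0,2,0,0,0,0,100]
    - [0,3,0,0,0,0,100]
    - [0,4,0,0,0,0,100]
    - [0,4,0,0,0,0,100]

```text
time: 6.58
eef_pos: [449.7, 135.4, -16.2]
eef_rot: [0.593, -0.593, -0.385, 0.385]
force: [0.4, 0.8, 1.1]
grip_width: 85.4
```

```bash
python3 v.py 7 306 240
```

```text
t 6.58 pos [449.7 135.4 -16.2] F [0.4 0.8 1.1] w 85.4 d [ -0.2 -19.2   0.1]
[[0.408, -0.0, -0.913], [0.913, -0.0, 0.408], [-0.0, -1.0, 0.0]]
```

View pics/c7.png

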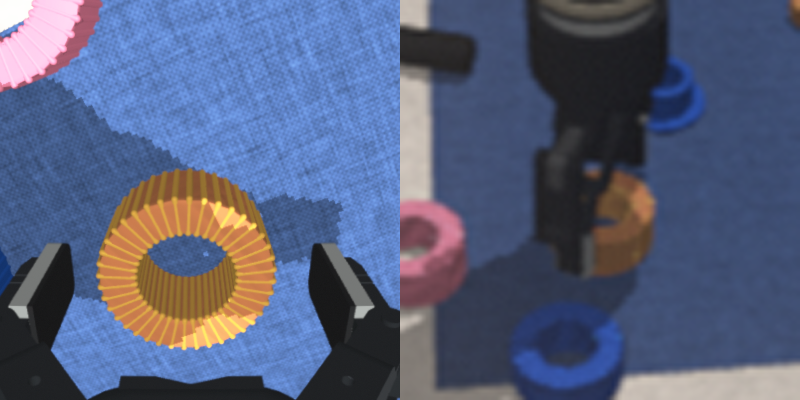

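Emit:
jog_arm:
  rows:
    - [0,0,0,0,0,0,75]
    - [0,0,0,0,0,0,65]
    - [0,0,0,0,0,0,60]
    - [0,0,0,0,0,0,55]
    - [0,0,0,0,0,0,50]
    - [0,0,0,0,0,0,50]
    - [0,0,0,0,0,0,50]
  squeeze: 40

```text
time: 7.27
eef_pos: [449.5, 135.1, -15.6]
eef_rot: [-0.593, 0.593, 0.385, -0.385]
force: [-1.7, -1.0, 5.5]
grip_width: 58.5
```

```bash
python3 v.py 8 306 240
```

```text
t 7.27 pos [449.5 135.1 -15.6] F [-1.7 -1.   5.5] w 58.5 d [  0.2 -18.6   0.1]
[[0.407, -0.0, -0.913], [0.913, -0.001, 0.407], [-0.001, -1.0, 0.0]]
```

View pics/c8.png

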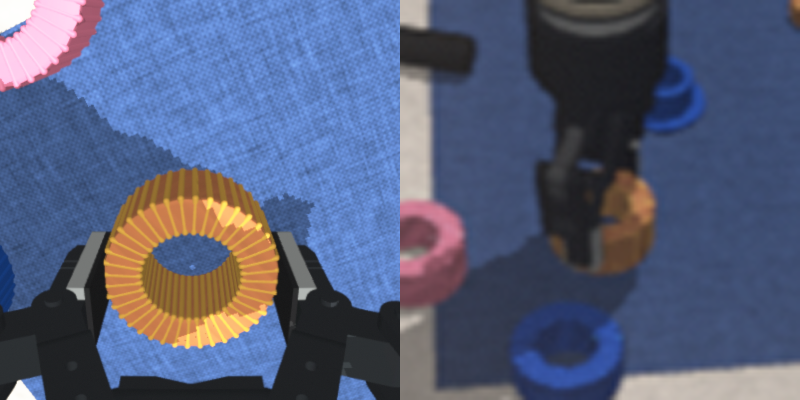

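Emit:
jog_arm:
  rows:
    - [0,0,0,0,0,0,80]
    - [0,0,0,0,0,0,80]
    - [0,-4,0,0,0,0,80]
    - [0,-4,0,0,0,0,80]
    - [0,-4,0,0,0,0,60]
    - [0,-4,0,0,0,0,50]
    - [0,-4,0,0,0,0,50]
    - [0,-4,0,0,0,0,50]
  squeeze: 40

```text
time: 8.03
eef_pos: [449.9, 135.4, -11.4]
eef_rot: [-0.593, 0.593, 0.385, -0.385]
force: [-1.1, -0.3, 6.5]
grip_width: 58.1
```

Emit:
jog_arm:
  rows:
    - [0,0,0,0,0,0,50]
    - [0,0,0,0,0,0,50]

```text
time: 8.2
eef_pos: [449.9, 135.4, -11.4]
eef_rot: [-0.593, 0.593, 0.385, -0.385]
force: [-0.3, -0.2, 6.9]
grip_width: 57.8
```

Emit:
jog_arm:
  rows:
    - [0,-5,0,0,0,0,50]
    - [0,-15,0,0,0,0,50]
    - [0,-30,0,0,0,0,50]
    - [0,-50,0,0,0,0,50]
    - [0,-75,0,0,0,0,50]
    - [0,-95,0,0,0,0,50]
    - [0,-105,0,0,0,0,50]
    - [0,-105,0,0,0,0,50]

```text
time: 8.87
eef_pos: [451.0, 135.9, 95.4]
eef_rot: [-0.593, 0.594, 0.387, -0.383]
force: [0.4, -0.6, -3.3]
grip_width: 57.5
```

```bash
python3 v.py 9 306 230
python3 - <<'E'
from m import *
c=load('w9'); hsv=cv2.cvtColor(c['pixels'],cv2.COLOR_RGB2HSV); H,S,V=[hsv[:,:,i].astype(int) for i in range(3)]
m,s=comp((H<22)&(S>110)&(V>40),(311,330)); print(s)
E
```

```text
t 8.87 pos [451.  135.9  95.4] F [ 0.4 -0.6 -3.3] w 57.5 d [-1.5 92.4  1.5]
[[0.408, 0.005, -0.913], [0.913, 0.002, 0.408], [0.003, -1.0, -0.004]]
[  226   244   171   175 20610]
```

View pics/c9.png

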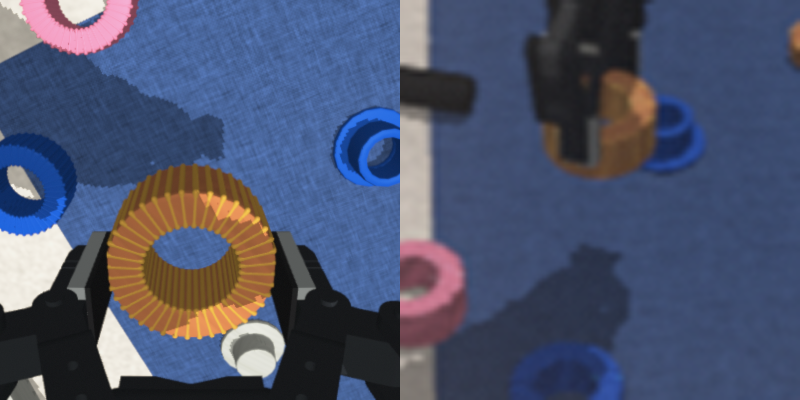

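Emit:
jog_arm:
  rows:
    - [-10,-3,-8,0,0,0,50]
    - [-25,-8,-21,0,0,0,50]
    - [-45,-15,-38,0,0,0,50]
    - [-68,-15,-57,0,0,0,50]
    - [-91,-15,-76,0,0,0,50]
    - [-114,-15,-95,0,0,0,50]
    - [-137,-15,-114,0,0,0,50]
    - [-160,-15,-133,0,0,0,50]
  squeeze: 60

```text
time: 9.63
eef_pos: [504.8, -66.2, 106.3]
eef_rot: [0.594, -0.592, -0.384, 0.386]
force: [0.2, 0.3, -3.4]
grip_width: 57.6
```

Emit:
jog_arm:
  rows:
    - [-22,0,-19,0,0,0,50]
    - [-42,0,-36,0,0,0,50]
    - [-58,0,-49,0,0,0,50]
    - [-69,0,-58,0,0,0,50]
    - [-75,0,-64,0,0,0,50]
    - [-77,0,-66,0,0,0,50]
    - [-77,0,-66,0,0,0,50]
    - [-77,0,-66,0,0,0,50]

```text
time: 10.3
eef_pos: [534.5, -160.0, 107.5]
eef_rot: [0.594, -0.592, -0.385, 0.386]
force: [0.3, 0.5, -3.2]
grip_width: 57.0
```

```bash
python3 v.py 10 365 300; cp pics/w10.png pics/w10full.png; python3 -c "
from m import *
grab('top','t10.png')"
```

```text
t 10.3 pos [ 534.5 -160.   107.5] F [ 0.3  0.5 -3.2] w 57.0 d [235.3 105.1 197.3]
[[0.405, -0.001, -0.914], [0.914, 0.002, 0.405], [0.001, -1.0, 0.002]]
```

View pics/c10.png

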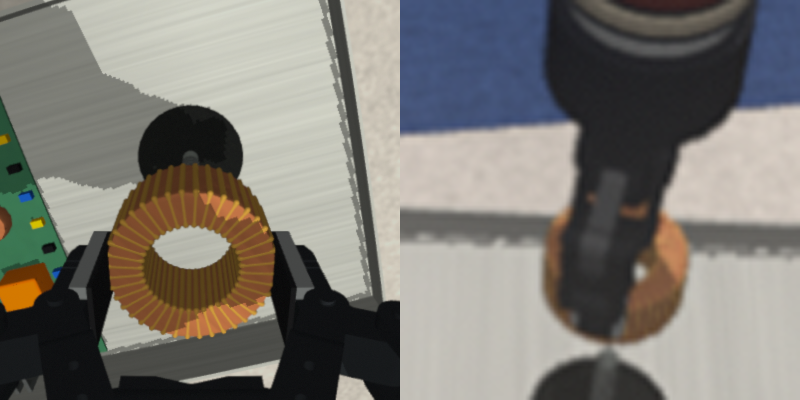

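View pics/t10.png

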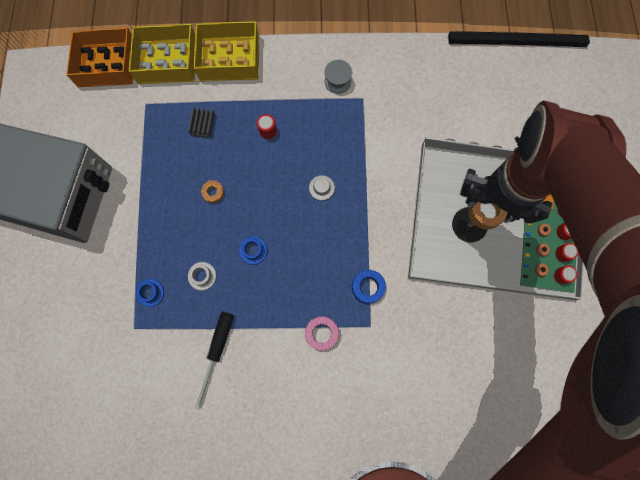

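Run:
```python
from m import *
def tri(L):
    A=np.zeros((3,3));b=np.zeros(3)
    for o,d in L:
        d=d/np.linalg.norm(d);M=np.eye(3)-np.outer(d,d);A+=M;b+=M@o
    P=np.linalg.solve(A,b); return P.round(1),[round(float(np.linalg.norm((np.eye(3)-np.outer(d,d)/(d@d))@(P-o))),1) for o,d in L]
t,s,w=load('top0'),load('side0'),load('w10')
print('tip',tri([ray(t,(479.2,216.9)),ray(s,(367.2,337.7))]),tri([ray(t,(479.2,216.9)),ray(s,(367.2,337.7)),ray(w,(310,234))]))
# pad
g=w['pixels'].max(2); m=(g<50).astype(np.uint8); cs=cv2.findContours(m[150:300,230:400],cv2.RETR_EXTERNAL,cv2.CHAIN_APPROX_NONE)[0]
c=max(cs,key=len)[:,0]+[230,150]; q=c[(c[:,1]<238)&(c[:,1]>152)&((c[:,0]<275)|(c[:,0]>345)|(c[:,1]<200))]
for z in (5,9,12,15):
    P=np.array([onz(w,p,z)[:2] for p in q.astype(float)])
    A=np.c_[2*P,np.ones(len(P))]; sol=np.linalg.lstsq(A,(P**2).sum(1),rcond=None)[0]; r=np.sqrt(sol[2]+sol[:2]@sol[:2]); print(z,sol[:2].round(1),r.round(1),np.std(np.hypot(*(P-sol[:2]).T)-r).round(2),len(q))
    print('  top',onz(t,(469.5,224.4),z).round(1),'side',onz(s,(364.4,354.9),z).round(1))
# toroid in hand
hsv=cv2.cvtColor(w['pixels'],cv2.COLOR_RGB2HSV); H,S,V=[hsv[:,:,i].astype(int) for i in range(3)]
m,_=comp((H<22)&(S>110)&(V>30),(311,330)); h=hull(m); u=cen(h); print(u,[onz(w,u,107.5+k+14).round(1) for k in (8,11,14)])
a=w['pixels'][200:280,250:370,::-1]; cv2.imwrite('pics/z10.png',cv2.resize(a,(720,480),interpolation=2))
```

```text
tip (array([ 536. , -163.5,   74.9]), [0.8, 0.8]) (array([ 531.4, -159.1,   66.7]), [8.3, 6.8, 13.7])
5 [ 538.3 -161.4] 34.0 0.19 148
  top [ 536.9 -164.8    5. ] side [ 538.1 -156.8    5. ]
9 [ 537.1 -160.9] 33.5 0.19 148
  top [ 536.1 -163.7    9. ] side [ 537.4 -159.1    9. ]
12 [ 536.2 -160.5] 33.1 0.18 148
  top [ 535.4 -162.9   12. ] side [ 536.9 -160.9   12. ]
15 [ 535.3 -160.1] 32.8 0.18 148
  top [ 534.8 -162.    15. ] side [ 536.4 -162.6   15. ]
[310.97206301 332.18358596] [array([ 536.6, -160.1,  129.5]), array([ 534.9, -159.4,  132.5]), array([ 533.3, -158.6,  135.5])]
```

View pics/z10.png

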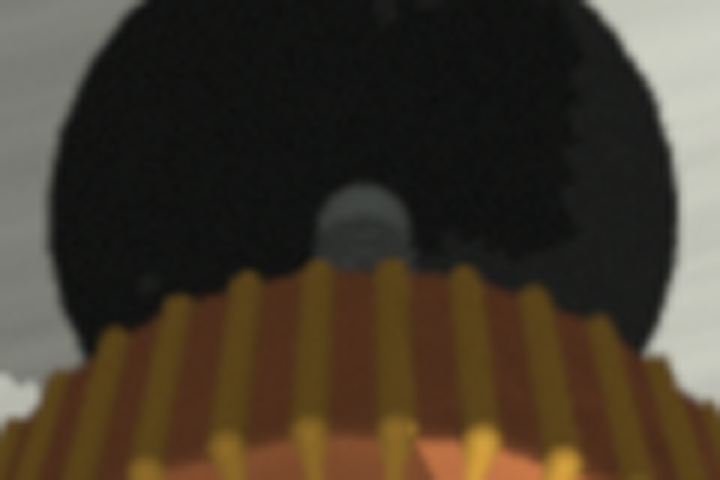

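Emit:
jog_arm:
  rows:
    - [0,5,-1,0,0,0,50]
    - [0,12,-1.6,0,0,0,50]
    - [0,22,-1.6,0,0,0,50]
    - [0,32,-1.6,0,0,0,50]
    - [0,40,-1.6,0,0,0,50]
    - [0,46,-1.6,0,0,0,50]
    - [0,48,-1.6,0,0,0,50]
    - [0,48,-1.6,0,0,0,50]

```text
time: 11.12
eef_pos: [535.8, -162.6, 59.0]
eef_rot: [0.594, -0.593, -0.384, 0.385]
force: [-0.3, -0.3, -2.5]
grip_width: 57.2
```

```bash
python3 v.py 11 365 340
```

```text
t 11.12 pos [ 535.8 -162.6   59. ] F [-0.3 -0.3 -2.5] w 57.2 d [236.9  56.2 200.1]
[[0.408, -0.002, -0.913], [0.913, 0.0, 0.408], [-0.0, -1.0, 0.002]]
```

View pics/c11.png

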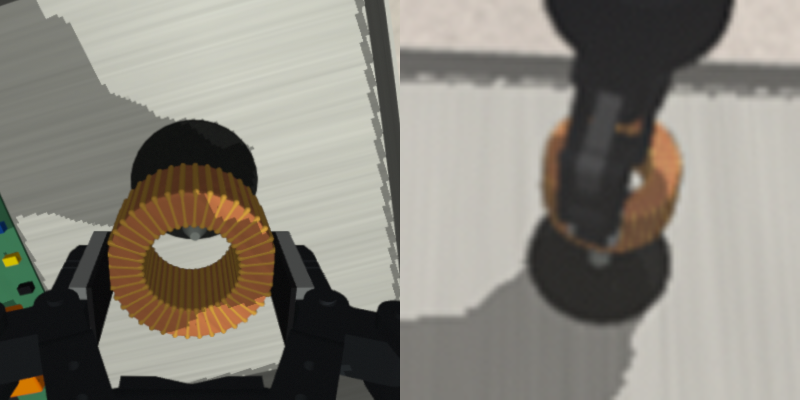

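Run:
```python
from m import *
w=load('w11');s=load('s11')
for z in (12,50,60,70,75): print(z,proj(w,[536,-162,z])-[120,80],(proj(s,[536,-162,z])-[315,290])*4+[400,0])
for z in (70,98): print(z,proj(w,[535.8,-162.6,z])-[120,80])
a=w['pixels'][250:370,230:390,::-1]; b=s['pixels'][320:380,340:390,::-1]
cv2.imwrite('pics/z11.png',np.hstack([cv2.resize(a,(480,360),interpolation=2),cv2.resize(b,(300,360),interpolation=2)]))
```

```text
12 [190.7373951  181.45767907] [596.14696821 261.89163933]
50 [190.71166424 212.41624427] [602.25882495 218.42951728]
60 [190.70323865 222.58282734] [603.93072183 206.50335403]
70 [190.69391413 233.8511427 ] [605.6302766  194.36354065]
75 [190.68886971 239.95467629] [606.4906274  188.21181752]
70 [189.15499639 233.9861307 ]
98 [188.84752565 273.15954887]
```

View pics/z11.png

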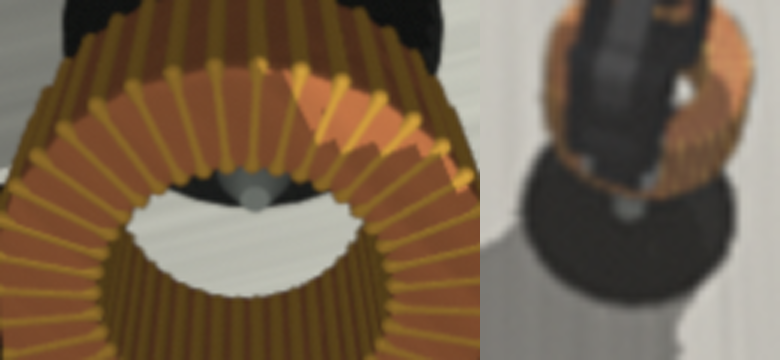

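Emit:
jog_arm:
  rows:
    - [1.5,4,0,0,0,0,50]
    - [1.5,10,0,0,0,0,50]
    - [1.5,17,0,0,0,0,50]
    - [1.5,25,0,0,0,0,50]
    - [1.5,33,0,0,0,0,50]
    - [1.5,40,0,0,0,0,50]
    - [1.5,44,0,0,0,0,50]
    - [1.5,45,0,0,0,0,50]

```text
time: 11.88
eef_pos: [536.2, -161.2, 13.6]
eef_rot: [0.594, -0.593, -0.384, 0.385]
force: [-0.2, -0.2, -3.9]
grip_width: 57.4
```

Emit:
jog_arm:
  rows:
    - [0,1,0,0,0,0,50]
    - [0,2,0,0,0,0,50]
    - [0,3,0,0,0,0,50]
    - [0,4,0,0,0,0,50]
    - [0,4,0,0,0,0,50]
    - [0,4,0,0,0,0,50]

```text
time: 12.38
eef_pos: [537.0, -161.4, 11.1]
eef_rot: [-0.593, 0.593, 0.385, -0.385]
force: [0.6, 0.7, -3.2]
grip_width: 57.1
```

```bash
python3 v.py 12 365 340
```

```text
t 12.38 pos [ 537.  -161.4   11.1] F [ 0.6  0.7 -3.2] w 57.1 d [235.3   8.  200.8]
[[0.408, 0.0, -0.913], [0.913, -0.0, 0.408], [-0.0, -1.0, -0.0]]
```

View pics/c12.png

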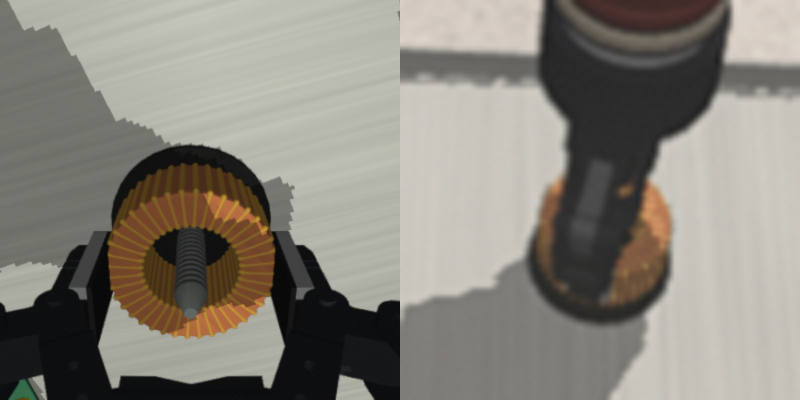

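Emit:
jog_arm:
  rows:
    - [0,1,0,0,0,0,50]
    - [0,2,0,0,0,0,50]
    - [0,3,0,0,0,0,50]
    - [0,4,0,0,0,0,50]
    - [0,4,0,0,0,0,50]

```text
time: 12.9
eef_pos: [536.7, -161.3, 6.6]
eef_rot: [0.593, -0.593, -0.385, 0.385]
force: [-0.4, -0.1, -3.1]
grip_width: 57.5
```

Emit:
jog_arm:
  rows:
    - [0,0.7,0,0,0,0,50]
    - [0,1.4,0,0,0,0,50]
    - [0,2,0,0,0,0,50]
    - [0,2,0,0,0,0,50]

```text
time: 13.23
eef_pos: [536.8, -161.3, 4.8]
eef_rot: [0.593, -0.593, -0.385, 0.385]
force: [0.3, -0.3, -2.1]
grip_width: 57.4
```

Emit:
jog_arm:
  rows:
    - [0,0.5,0,0,0,0,50]
    - [0,1,0,0,0,0,50]
    - [0,1,0,0,0,0,50]

```text
time: 13.48
eef_pos: [537.0, -161.4, 4.0]
eef_rot: [-0.593, 0.593, 0.385, -0.385]
force: [-0.7, -0.6, -2.6]
grip_width: 57.2
```

Emit:
jog_arm:
  rows:
    - [0,0.5,0,0,0,0,50]
    - [0,1,0,0,0,0,50]
    - [0,1,0,0,0,0,50]

```text
time: 13.73
eef_pos: [537.0, -161.4, 4.0]
eef_rot: [-0.593, 0.593, 0.385, -0.385]
force: [-2.9, 0.2, 6.0]
grip_width: 57.0
```

Emit:
jog_arm:
  rows:
    - [0,0.5,0,0,0,0,50]
    - [0,1,0,0,0,0,50]
    - [0,1,0,0,0,0,50]

```text
time: 13.98
eef_pos: [537.0, -161.4, 3.9]
eef_rot: [-0.593, 0.593, 0.385, -0.385]
force: [-3.0, 1.3, 10.8]
grip_width: 57.2
```

Emit:
jog_arm:
  rows:
    - [0,-1,0,0,0,0,50]
    - [0,-1,0,0,0,0,70]
    - [0,-1,0,0,0,0,80]
    - [0,-1,0,0,0,0,100]
    - [0,-1,0,0,0,0,100]
    - [0,-1,0,0,0,0,100]
    - [0,-1,0,0,0,0,100]
    - [0,-1,0,0,0,0,100]

```text
time: 14.65
eef_pos: [537.0, -161.4, 2.8]
eef_rot: [-0.593, 0.593, 0.385, -0.385]
force: [0.4, -0.4, -0.1]
grip_width: 85.5
```

Emit:
jog_arm:
  rows:
    - [0,-5,0,0,0,0,100]
    - [0,-15,0,0,0,0,100]
    - [0,-30,0,0,0,0,100]
    - [0,-50,0,0,0,0,100]
    - [0,-75,0,0,0,0,100]
    - [0,-100,0,0,0,0,100]
    - [0,-115,0,0,0,0,100]
    - [0,-115,0,0,0,0,100]

```text
time: 15.32
eef_pos: [539.8, -162.2, 122.6]
eef_rot: [-0.591, 0.596, 0.387, -0.383]
force: [-0.1, 0.1, 0.2]
grip_width: 85.5
```

```bash
python3 v.py 13 365 340
```

```text
t 15.32 pos [ 539.8 -162.2  122.6] F [-0.1  0.1  0.2] w 85.5 d [234.7 118.1 204.8]
[[0.408, 0.009, -0.913], [0.913, -0.002, 0.408], [0.001, -1.0, -0.009]]
```

View pics/c13.png

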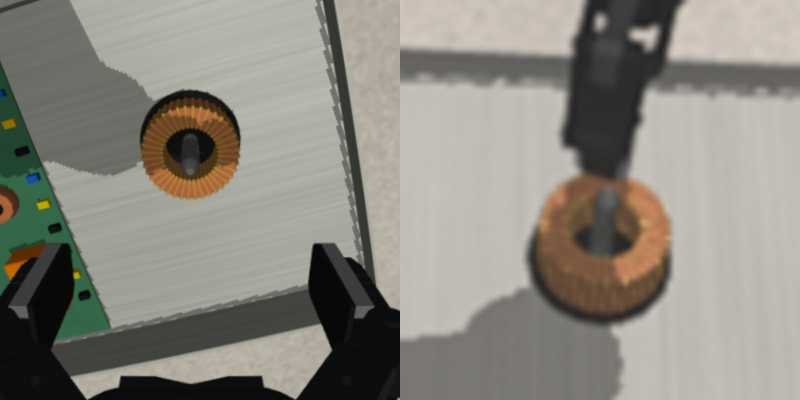

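Emit:
jog_arm:
  rows:
    - [15,0,10,0,0,0,100]
    - [40,0,27,0,0,0,100]
    - [70,0,48,0,0,0,100]
    - [102,0,70,0,0,0,100]
    - [134,0,91,0,0,0,100]
    - [166,0,113,0,0,0,100]
    - [198,0,135,0,0,0,100]
    - [230,0,156,0,0,0,100]

```text
time: 16.08
eef_pos: [486.4, 113.7, 116.8]
eef_rot: [0.594, -0.593, -0.384, 0.386]
force: [0.4, 0.5, -0.9]
grip_width: 85.4
```

Emit:
jog_arm:
  rows:
    - [32,0,22,0,0,0,100]
    - [64,0,43,0,0,0,100]
    - [95,0,65,0,0,0,100]
    - [125,0,85,0,0,0,100]
    - [152,0,104,0,0,0,100]
    - [174,0,119,0,0,0,100]
    - [188,0,128,0,0,0,100]
    - [191,0,130,0,0,0,100]

```text
time: 16.75
eef_pos: [444.6, 343.9, 116.5]
eef_rot: [0.593, -0.591, -0.386, 0.387]
force: [-1.3, -0.4, 0.7]
grip_width: 85.1
```

Emit:
jog_arm:
  rows:
    - [0,0,0,0,0,0,100]
    - [0,0,0,0,0,0,100]

```text
time: 16.92
eef_pos: [447.4, 337.5, 117.0]
eef_rot: [-0.593, 0.594, 0.383, -0.385]
force: [0.4, -0.4, -0.7]
grip_width: 85.5
```

```bash
python3 v.py 14 300 189
python3 - <<'E'
from m import *
c=load('w14'); print([(proj(c,[447.5,340,z])-[120,80]).round(0) for z in (0,5,25)])
hsv=cv2.cvtColor(c['pixels'],cv2.COLOR_RGB2HSV); S=hsv[:,:,1].astype(int);V=hsv[:,:,2].astype(int)
m,s=comp((S<70)&(V>70),(310,230)); h=hull(m); print(s,cen(h),onz(c,cen(h),5),onz(c,cen(h),10))
E
```

```text
t 16.92 pos [447.4 337.5 117. ] F [ 0.4 -0.4 -0.7] w 85.5 d [-183.3  114.6  -84.6]
[[0.409, -0.001, -0.913], [0.913, -0.003, 0.409], [-0.003, -1.0, 0.0]]
[array([194., 143.]), array([194., 145.]), array([194., 154.])]
[ 279  186   78   75 3911] [317.40238407 222.81581625] [447.18503612 342.91823094   5.        ] [445.80575684 343.46412255  10.        ]
```

View pics/c14.png

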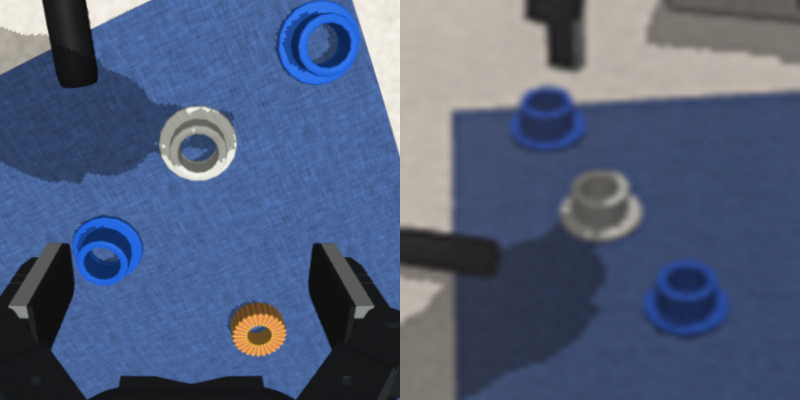

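Emit:
jog_arm:
  rows:
    - [2,10,0,0,0,0,100]
    - [3,25,0,0,0,0,100]
    - [3,40,0,0,0,0,100]
    - [3,50,0,0,0,0,100]
    - [3,55,0,0,0,0,100]
    - [3,57,0,0,0,0,100]
    - [3,57,0,0,0,0,100]
    - [3,57,0,0,0,0,100]

```text
time: 17.68
eef_pos: [449.1, 342.5, 61.3]
eef_rot: [0.593, -0.593, -0.385, 0.384]
force: [-0.2, 0.2, 0.4]
grip_width: 85.3
```

```bash
python3 v.py 15 300 189
python3 - <<'E'
from m import *
c=load('w15')
hsv=cv2.cvtColor(c['pixels'],cv2.COLOR_RGB2HSV); S=hsv[:,:,1].astype(int);V=hsv[:,:,2].astype(int)
m,s=comp((S<70)&(V>70),(310,260)); h=hull(m); print(s,cen(h),onz(c,cen(h),5),onz(c,cen(h),10))
# flange upper half arc fit at z=5
P=np.array([onz(c,p,5)[:2] for p in h[:,0].astype(float)])
A=np.c_[2*P,np.ones(len(P))]; sol=np.linalg.lstsq(A,(P**2).sum(1),rcond=None)[0]; print(sol[:2],np.sqrt(sol[2]+sol[:2]@sol[:2]))
E
```

```text
t 17.68 pos [449.1 342.5  61.3] F [-0.2  0.2  0.4] w 85.3 d [-189.    58.2  -84.9]
[[0.408, 0.001, -0.913], [0.913, 0.001, 0.408], [0.001, -1.0, -0.0]]
[ 262  206   96   94 5944] [309.09675929 251.82041183] [447.11312873 343.14347141   5.        ] [445.41486501 343.92183509  10.        ]
[448.14602082 342.56570732] 27.173243355005436
```

View pics/c15.png

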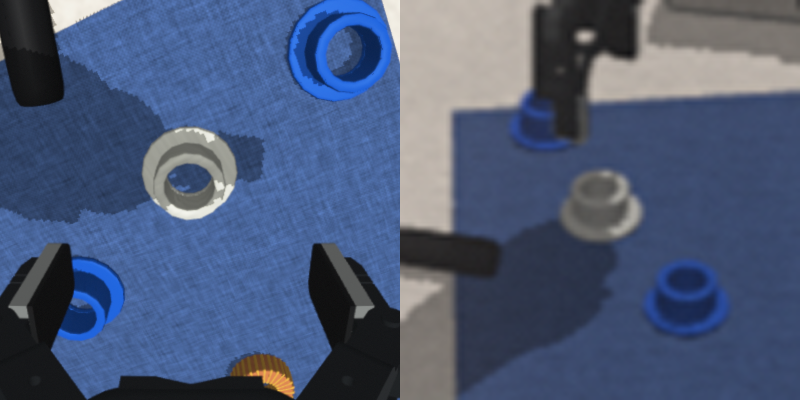

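Emit:
jog_arm:
  rows:
    - [0,15,0.9,0,0,0,100]
    - [0,32,0.9,0,0,0,100]
    - [0,48,0.9,0,0,0,100]
    - [0,60,0.9,0,0,0,85]
    - [0,68,0.9,0,0,0,75]
    - [0,72,0.9,0,0,0,65]
    - [0,72,0.9,0,0,0,60]
    - [0,72,0.9,0,0,0,60]

```text
time: 18.45
eef_pos: [448.1, 343.0, -10.7]
eef_rot: [0.593, -0.593, -0.385, 0.385]
force: [-0.5, -2.0, 0.2]
grip_width: 51.2
```

```bash
python3 v.py 16 300 189
python3 - <<'E'
from m import *
w,s=load('w16'),load('s16')
for z in (0,5,10,15,20,30):
    L=[]
    for sg in (1,-1):
      P=[448.1+sg*25.5*.408-11*.913,342.5+sg*25.5*.913+11*.408,z]; L+=[(proj(w,P)-[120,80]).round(0),((proj(s,P)-[250,139])*4+[400,0]).round(0)]
    print(z,*L)
E
```

```text
t 18.45 pos [448.1 343.  -10.7] F [-0.5 -2.   0.2] w 51.2 d [-189.1  -13.8  -86. ]
[[0.408, 0.001, -0.913], [0.913, 0.0, 0.408], [0.001, -1.0, -0.0]]
0 [251. 210.] [596. 189.] [124. 210.] [569. 236.]
5 [253. 215.] [595. 183.] [123. 215.] [568. 230.]
10 [255. 221.] [595. 178.] [121. 221.] [568. 224.]
15 [257. 227.] [595. 172.] [118. 227.] [568. 218.]
20 [259. 234.] [595. 166.] [116. 234.] [567. 212.]
30 [264. 249.] [594. 154.] [111. 249.] [567. 200.]
```

View pics/c16.png

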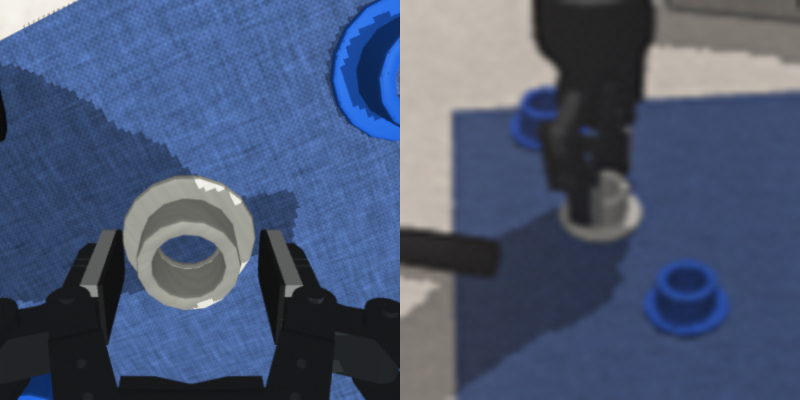

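Emit:
jog_arm:
  rows:
    - [0,1.5,0,0,0,0,60]
    - [0,3,0,0,0,0,50]
    - [0,3,0,0,0,0,40]
    - [0,3,0,0,0,0,30]
    - [0,3,0,0,0,0,30]
    - [0,3,0,0,0,0,30]
    - [0,3,0,0,0,0,30]
  squeeze: 40

```text
time: 19.13
eef_pos: [447.9, 342.9, -13.6]
eef_rot: [0.593, -0.593, -0.385, 0.385]
force: [-0.7, 0.1, 5.6]
grip_width: 36.4
```

```bash
python3 v.py 17 300 189
```

```text
t 19.13 pos [447.9 342.9 -13.6] F [-0.7  0.1  5.6] w 36.4 d [-188.9  -16.7  -86.1]
[[0.408, 0.0, -0.913], [0.913, 0.0, 0.408], [0.0, -1.0, -0.0]]
```

View pics/c17.png

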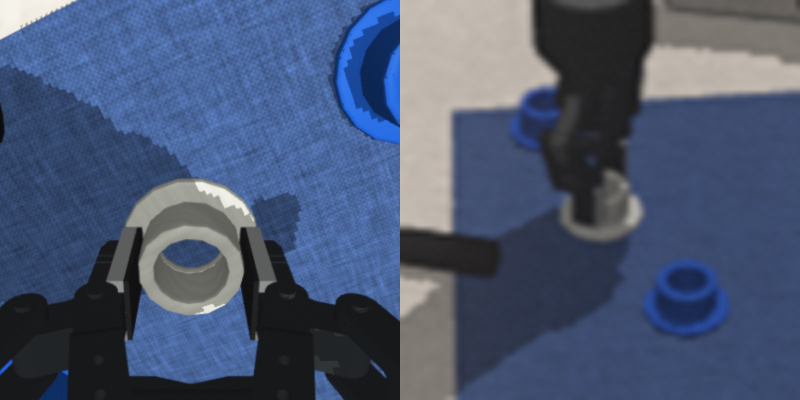

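Emit:
jog_arm:
  rows:
    - [0,-4,0,0,0,0,30]
    - [0,-14,0,0,0,0,30]
    - [0,-32,0,0,0,0,30]
    - [0,-55,0,0,0,0,30]
    - [0,-80,0,0,0,0,30]
    - [0,-100,0,0,0,0,30]
    - [0,-112,0,0,0,0,30]
    - [0,-115,0,0,0,0,30]

```text
time: 19.9
eef_pos: [449.0, 343.7, 103.8]
eef_rot: [0.593, -0.593, -0.387, 0.383]
force: [0.4, -0.4, -0.6]
grip_width: 36.8
```

```bash
python3 - <<'E'
from m import *
w=load('w12'); print([onz(w,(310.5,393),z).round(1) for z in (71,73,75)])
w=load('w11'); print([onz(w,(313.5,317),z).round(1) for z in (71,73,75)])
E
python3 v.py 18 300 180; python3 -c "
from m import *
delta([536.5,-162,101])"
```

```text
[array([ 537.2, -160.8,   71. ]), array([ 535.8, -160.2,   73. ]), array([ 534.3, -159.5,   75. ])]
[array([ 537.3, -161.3,   71. ]), array([ 536.3, -160.9,   73. ]), array([ 535.2, -160.4,   75. ])]
t 19.9 pos [449.  343.7 103.8] F [ 0.4 -0.4 -0.6] w 36.8 d [-190.6  100.1  -85.1]
[[0.408, 0.004, -0.913], [0.913, 0.003, 0.408], [0.005, -1.0, -0.002]]
t 20.0 pos [447.9 342.9 101.6] F [ 0.  -0.4 -1. ] w 36.7 d [-4.249e+02  3.000e-01 -2.866e+02]
[[0.408, 0.001, -0.913], [0.913, 0.001, 0.408], [0.001, -1.0, -0.001]]
```

View pics/c18.png

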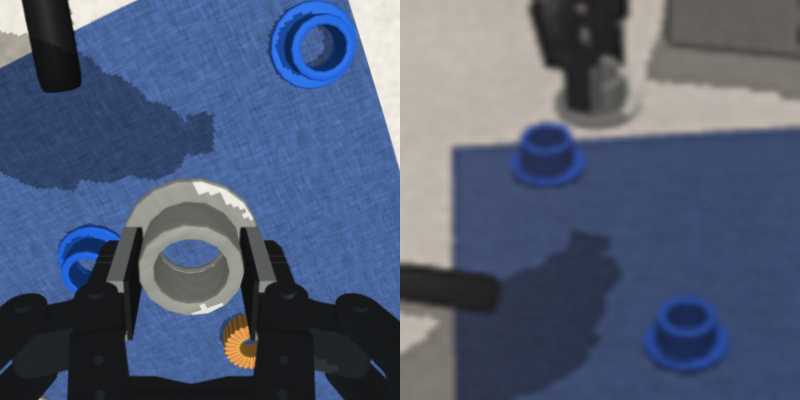

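Emit:
jog_arm:
  rows:
    - [-12,0,-8,0,0,0,30]
    - [-34,0,-23,0,0,0,30]
    - [-62,0,-42,0,0,0,30]
    - [-92,0,-62,0,0,0,30]
    - [-122,0,-82,0,0,0,30]
    - [-152,0,-103,0,0,0,30]
    - [-182,0,-123,0,0,0,30]
    - [-212,0,-143,0,0,0,30]
  squeeze: 40

```text
time: 20.67
eef_pos: [490.6, 87.5, 99.6]
eef_rot: [0.594, -0.593, -0.383, 0.386]
force: [1.2, 1.3, -0.9]
grip_width: 36.8
```

Emit:
jog_arm:
  rows:
    - [-30,0,-20,0,0,0,30]
    - [-60,0,-40,0,0,0,30]
    - [-90,0,-61,0,0,0,30]
    - [-118,0,-80,0,0,0,30]
    - [-145,0,-98,0,0,0,30]
    - [-170,0,-115,0,0,0,30]
    - [-188,0,-127,0,0,0,30]
    - [-200,0,-135,0,0,0,30]

```text
time: 21.33
eef_pos: [531.6, -151.9, 99.4]
eef_rot: [0.594, -0.594, -0.382, 0.385]
force: [-0.0, -0.1, -0.6]
grip_width: 36.8
```

Emit:
jog_arm:
  rows:
    - [-7,0,-5,0,0,0,30]
    - [-10,0,-7,0,0,0,30]
    - [-11,0,-8,0,0,0,30]
    - [-11,0,-8,0,0,0,30]
    - [-11,0,-8,0,0,0,30]
    - [-11,0,-8,0,0,0,30]

```text
time: 21.83
eef_pos: [536.5, -158.5, 100.9]
eef_rot: [0.593, -0.592, -0.386, 0.386]
force: [-0.3, 0.5, -0.7]
grip_width: 36.4
```

```bash
python3 v.py 19 365 315; python3 -c "
from m import *
delta([536.3,-161,70])
w=load('w19');print([(proj(w,[536.3,-161,z])-[120,80]).round() for z in (14,42,73)])"
```

```text
t 21.83 pos [ 536.5 -158.5  100.9] F [-0.3  0.5 -0.7] w 36.4 d [233.3  98.1 198.6]
[[0.405, -0.0, -0.914], [0.914, 0.001, 0.405], [0.001, -1.0, 0.001]]
t 21.93 pos [ 536.6 -159.   101. ] F [ 0.2  0.4 -0.8] w 36.8 d [-1.9 31.  -0.6]
[[0.406, -0.0, -0.914], [0.914, 0.0, 0.406], [0.0, -1.0, 0.0]]
[array([186., 159.]), array([185., 175.]), array([185., 197.])]
```

View pics/c19.png

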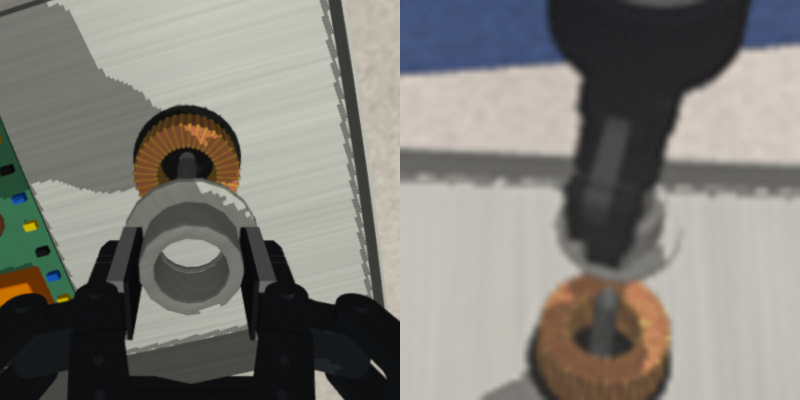

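Emit:
jog_arm:
  rows:
    - [-1,4,-0.6,0,0,0,30]
    - [-1.9,11,-0.6,0,0,0,30]
    - [-1.9,20,-0.6,0,0,0,30]
    - [-1.9,28,-0.6,0,0,0,30]
    - [-1.9,33,-0.6,0,0,0,30]
    - [-1.9,35,-0.6,0,0,0,30]
    - [-1.9,35,-0.6,0,0,0,30]
    - [-1.9,35,-0.6,0,0,0,30]

```text
time: 22.6
eef_pos: [536.4, -162.1, 65.8]
eef_rot: [0.593, -0.593, -0.385, 0.385]
force: [0.0, 0.2, -0.7]
grip_width: 37.0
```

```bash
python3 v.py 20 365 335; python3 -c "
from m import *
delta([536.3,-161,70])
w=load('w20');print([(proj(w,[536.3,-161,z])-[120,80]).round() for z in (14,42,73,79)])"
```

```text
t 22.6 pos [ 536.4 -162.1   65.8] F [ 0.   0.2 -0.7] w 37.0 d [236.1  62.8 200.5]
[[0.408, -0.0, -0.913], [0.913, 0.0, 0.408], [-0.0, -1.0, 0.0]]
t 22.7 pos [ 536.7 -162.2   66.2] F [ 0.4 -0.7 -0.3] w 36.9 d [ 0.9 -3.8  0.8]
[[0.408, 0.001, -0.913], [0.913, -0.0, 0.408], [0.0, -1.0, -0.001]]
[array([191., 177.]), array([191., 198.]), array([191., 229.]), array([191., 236.])]
```

View pics/c20.png

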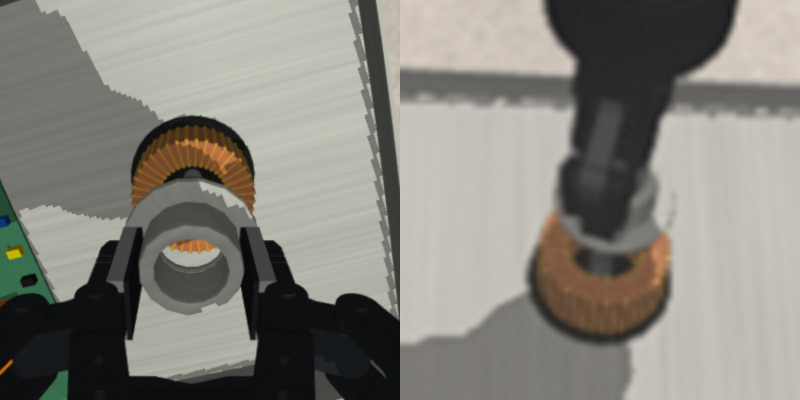

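Emit:
jog_arm:
  rows:
    - [0.4,2,0,0,0,0,30]
    - [0.4,4,0,0,0,0,30]
    - [0.4,6,0,0,0,0,30]
    - [0.4,8,0,0,0,0,30]
    - [0.4,8,0,0,0,0,30]
    - [0.4,8,0,0,0,0,30]

```text
time: 23.2
eef_pos: [536.3, -161.7, 57.7]
eef_rot: [0.593, -0.593, -0.385, 0.385]
force: [0.2, -0.9, -0.9]
grip_width: 36.7
```

```bash
python3 v.py 21 365 335; python3 -c "
from m import *
w=load('w21');print([(proj(w,[536.3,-161,z])-[120,80]).round() for z in (14,42,73,79)])
cv2.imwrite('pics/z21.png',cv2.resize(w['pixels'][250:410,220:420,::-1],(800,640))[:600])"
```

```text
t 23.2 pos [ 536.3 -161.7   57.7] F [ 0.2 -0.9 -0.9] w 36.7 d [235.8  54.8 200.3]
[[0.408, -0.0, -0.913], [0.913, 0.0, 0.408], [-0.0, -1.0, 0.0]]
[array([191., 183.]), array([191., 206.]), array([191., 239.]), array([191., 246.])]
```

View pics/z21.png

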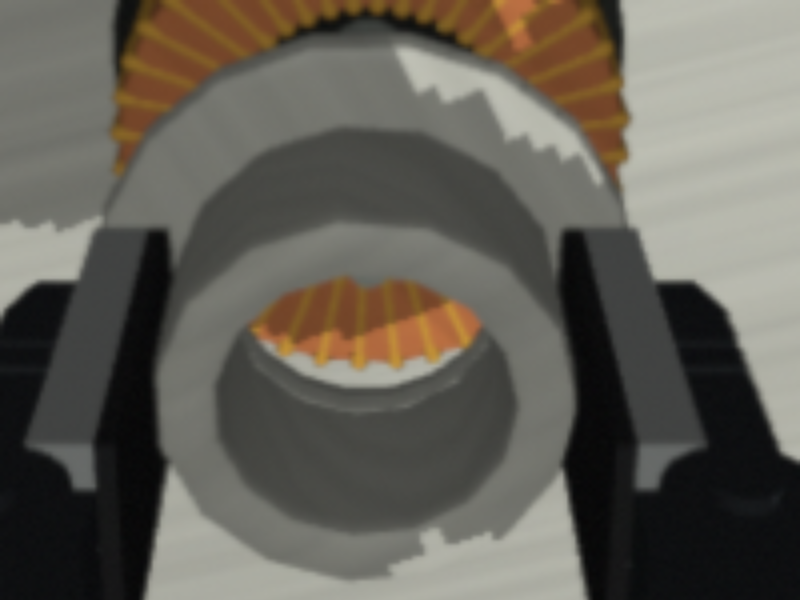

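```bash
python3 -c "
from m import *
w=load('w21')
d=np.array([-.913,.408]);x=np.array([.408,.913])
st=onz(w,(313,321),73)[:2]
for zb in (67,69,71.5,74):
    e=onz(w,(311,347),zb)[:2]; c=e+13*d; print(zb,'hole',c.round(1),'rel stud along z,x',((c-st)@d).round(1),((c-st)@x).round(1))
print(st)
"
```

```text
67 hole [ 540.2 -162.6] rel stud along z,x -3.1 -0.8
69 hole [ 539. -162.] rel stud along z,x -1.8 -0.8
71.5 hole [ 537.5 -161.4] rel stud along z,x -0.1 -0.8
74 hole [ 536.  -160.7] rel stud along z,x 1.5 -0.8
[ 537.70400777 -160.56627261]
```

Emit:
jog_arm:
  rows:
    - [0.5,3,0,0,0,0,30]
    - [0.5,7,0,0,0,0,30]
    - [0.5,12,0,0,0,0,30]
    - [0.5,16,0,0,0,0,30]
    - [0.5,19,0,0,0,0,30]
    - [0.5,20,0,0,0,0,30]
    - [0.5,20,0,0,0,0,30]

```text
time: 23.88
eef_pos: [536.4, -161.2, 37.4]
eef_rot: [0.593, -0.593, -0.385, 0.385]
force: [-0.4, 0.3, -0.9]
grip_width: 36.3
```

```bash
python3 v.py 22 365 335
```

```text
t 23.88 pos [ 536.4 -161.2   37.4] F [-0.4  0.3 -0.9] w 36.3 d [235.3  34.6 200.1]
[[0.408, -0.001, -0.913], [0.913, 0.0, 0.408], [-0.0, -1.0, 0.001]]
```

View pics/c22.png

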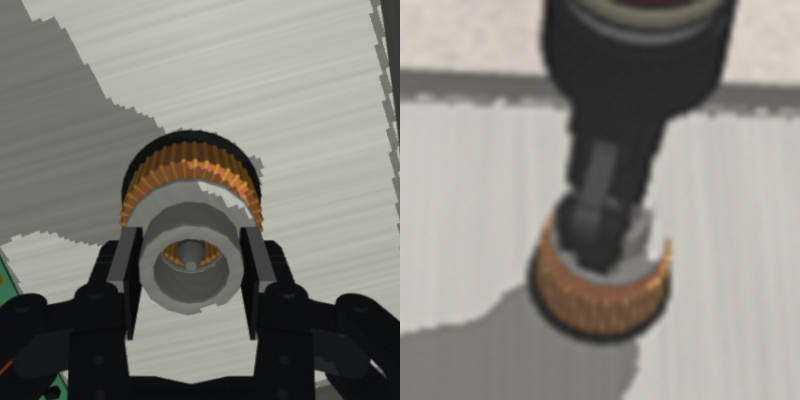

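Stud tip sits inside the bush's hole (crop 191,265). Continue slowly.

Emit:
jog_arm:
  rows:
    - [0,1,0,0,0,0,30]
    - [0,2,0,0,0,0,30]
    - [0,3,0,0,0,0,30]
    - [0,4,0,0,0,0,30]
    - [0,4,0,0,0,0,30]

```text
time: 24.4
eef_pos: [536.5, -161.2, 33.7]
eef_rot: [0.593, -0.593, -0.385, 0.385]
force: [-0.0, -0.3, -0.1]
grip_width: 36.8
```

Emit:
jog_arm:
  rows:
    - [0,0.5,0,0,0,0,30]
    - [0,1,0,0,0,0,30]
    - [0,1.5,0,0,0,0,30]
    - [0,1.5,0,0,0,0,30]

```text
time: 24.73
eef_pos: [536.6, -161.2, 32.3]
eef_rot: [0.593, -0.593, -0.385, 0.385]
force: [-1.0, 0.2, -0.6]
grip_width: 36.4
```

Emit:
jog_arm:
  rows:
    - [0,0.5,0,0,0,0,30]
    - [0,1,0,0,0,0,30]
    - [0,1,0,0,0,0,30]

```text
time: 24.98
eef_pos: [536.6, -161.2, 31.3]
eef_rot: [0.593, -0.593, -0.385, 0.385]
force: [-0.5, -0.3, -1.3]
grip_width: 36.6
```

Emit:
jog_arm:
  rows:
    - [0,0.5,0,0,0,0,30]
    - [0,1,0,0,0,0,30]
    - [0,1,0,0,0,0,30]

```text
time: 25.23
eef_pos: [536.6, -161.2, 30.3]
eef_rot: [0.593, -0.593, -0.385, 0.385]
force: [0.2, 0.4, -0.7]
grip_width: 36.7
```

Emit:
jog_arm:
  rows:
    - [0,0.5,0,0,0,0,30]
    - [0,1,0,0,0,0,30]
    - [0,1,0,0,0,0,30]

```text
time: 25.48
eef_pos: [536.7, -161.3, 29.4]
eef_rot: [-0.593, 0.593, 0.385, -0.385]
force: [0.2, -0.4, -1.4]
grip_width: 36.9
```

Emit:
jog_arm:
  rows:
    - [0,0.4,0,0,0,0,30]
    - [0,0.8,0,0,0,0,30]
    - [0,0.8,0,0,0,0,30]

```text
time: 25.73
eef_pos: [536.7, -161.3, 29.4]
eef_rot: [-0.593, 0.593, 0.385, -0.385]
force: [-1.8, 0.6, 5.2]
grip_width: 36.7
```

Emit:
jog_arm:
  rows:
    - [0,0.4,0,0,0,0,30]
    - [0,0.8,0,0,0,0,30]
    - [0,0.8,0,0,0,0,30]

```text
time: 25.98
eef_pos: [536.8, -161.3, 29.3]
eef_rot: [-0.593, 0.593, 0.385, -0.385]
force: [-3.0, 1.0, 10.3]
grip_width: 37.1
```

Emit:
jog_arm:
  rows:
    - [0,-0.8,0,0,0,0,30]
    - [0,-0.8,0,0,0,0,45]
    - [0,-0.8,0,0,0,0,55]
    - [0,-0.8,0,0,0,0,75]
    - [0,-0.8,0,0,0,0,90]
    - [0,-0.8,0,0,0,0,100]
    - [0,-0.8,0,0,0,0,100]
    - [0,-0.8,0,0,0,0,100]

```text
time: 26.65
eef_pos: [536.7, -161.3, 28.5]
eef_rot: [0.593, -0.593, -0.385, 0.385]
force: [-0.6, -0.4, 0.3]
grip_width: 85.7
```

Emit:
jog_arm:
  rows:
    - [0,-5,0,0,0,0,100]
    - [0,-15,0,0,0,0,100]
    - [0,-30,0,0,0,0,100]
    - [0,-50,0,0,0,0,100]
    - [0,-75,0,0,0,0,100]
    - [0,-95,0,0,0,0,100]
    - [0,-100,0,0,0,0,100]
    - [0,-100,0,0,0,0,100]

```text
time: 27.32
eef_pos: [538.1, -161.7, 131.1]
eef_rot: [-0.592, 0.595, 0.386, -0.384]
force: [0.1, -0.4, -1.6]
grip_width: 85.5
```

```bash
python3 v.py 23 365 335
```

```text
t 27.32 pos [ 538.1 -161.7  131.1] F [ 0.1 -0.4 -1.6] w 85.5 d [235.  127.3 202.6]
[[0.408, 0.005, -0.913], [0.913, -0.001, 0.408], [0.001, -1.0, -0.005]]
```

View pics/c23.png

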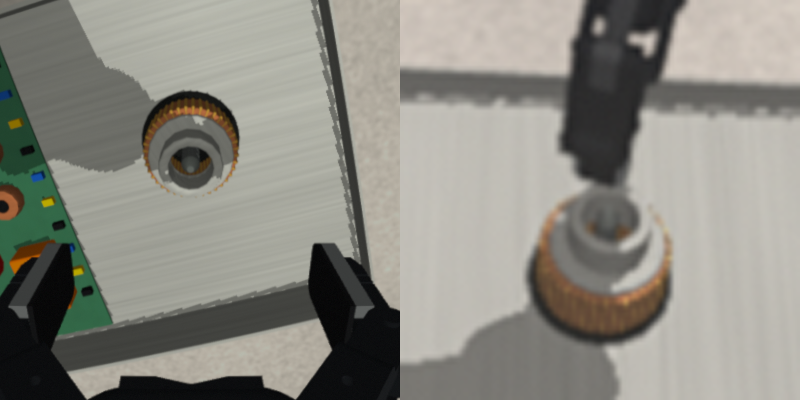

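Emit:
jog_arm:
  rows:
    - [0,-10,0,0,0,0,100]
    - [0,-15,0,0,0,0,100]
    - [0,-15,0,0,0,0,100]
    - [0,-15,0,0,0,0,100]
    - [0,-15,0,0,0,0,100]

```text
time: 27.83
eef_pos: [536.4, -161.2, 143.3]
eef_rot: [0.593, -0.593, -0.385, 0.385]
force: [-0.4, -0.7, 0.7]
grip_width: 85.4
```

```bash
python3 -c "
from m import *
w=grab('wrist','w24.png'); s=grab('side','s24.png')
cv2.imwrite('pics/z24.png',np.hstack([cv2.resize(w['pixels'][150:300,235:385,::-1],(400,400),interpolation=2),cv2.resize(s['pixels'][315:385,330:400,::-1],(400,400),interpolation=2)]))"
```

```text
(no output)
```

View pics/z24.png

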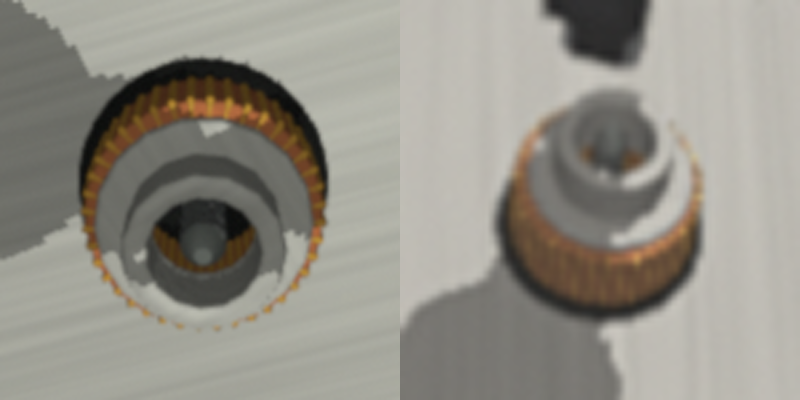

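Both parts are flat and centred on the stud, and the gripper is clear.

```bash
python3 -c "
from rig import close_job
print(close_job())"
```

```text
the job is handed in; nothing more can be done
None
```

The copper ring is on its rubber pad over the stud, the flanged aluminium retainer lies flange down on top of it, and I handed the job in at about 28 s.

- **Set-down:** I lowered both parts slowly until contact, which peaked at about 10–11 N, then backed off about 1 mm before opening the gripper. Contact came at the heights expected from the measurements.
- **Last check:** The final wrist and side pictures show the ring on the pad, the retainer's flange lying on the ring, and the stud inside its hole. The gripper was well clear above and the measured force was near zero. I judged flatness by eye from those pictures only.
- **First grasp missed:** The first close went over the ring without touching it, because the fingertips sit roughly 10–25 mm higher than the reported tool position suggests. I went lower and gripped again, and the ring had not moved.
- **Camera disagreement:** The cameras disagreed by 2–3 mm on positions. That was within the clearance around the stud (12 mm for the ring, 8 mm for the retainer).

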